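# Clip the reach pole to the bench and draw it out to the second stop

## Task

The reach pole's sliding rod is to be oiled: push the closed pole straight down into the bench clip, past the sprung jaw, until its tube sits fully down in both forks and the jaw has closed over it. Then pinch the grip so that its side button is pressed, pull it straight out past the first stop to the second stop (full length), and finish while still holding the grip extended there, with the pole still seated. Do not drop the pole, and leave everything else on the bench where it is.

Things in the scene. Friction and masses are not known exactly. Their poses are not given: they have to be found in the camera images.
- pole: Telescoping reach pole, 0.36 kg, lying on its two square collars. Outer tube: aluminium, 24 x 24 mm section. Origin: on the pole's axis midway between the collars, 18 mm above the bench at the start, within 5 mm of the balance point. x runs along the pole from the hook to the grip, z is up at the start.
- collar (a point): Middle of the black collar nearer the grip, on the axis, 60.5 mm from the origin along +x; a like collar sits at x = -60.5 mm. Each is 36 mm square and 7 mm thick, so 114 mm of bare tube lies between them. The tube ends at x = +66 mm.
- hook_end (a point): Far end of the steel hook, on the pole's axis at x = -149 mm. The hook is a 9 mm bar that bends flat to the pole's -y side, out to 53 mm.
- grip_mid (a point): Middle of the black rubber grip on the inner rod, on the pole's axis, axes as the pole's: 118 mm from the pole's origin along +x when closed, moving out along +x as the rod is drawn. The grip is 80 mm long, 26 mm wide, 26 mm high.
- button_face (a point): Centre of the grey latch button's outer face on the grip's +y side, level with the grip's middle. It is 26 mm long, 16 mm high and stands 6 mm proud, so the grip measures 32 mm over it. A pinch across the grip here, one finger on the button, one on the opposite flat, presses it.
- button (a joint): Travel of the latch button, m: 0 out, 0.006 fully in; sprung, 2 N at first and 6 N fully in. The latch frees when it is more than about 0.004 in; keep it in while pulling past the first stop.
- slide (a joint): How far the inner rod with the grip is drawn out along the pole's +x, m: 0 closed (latched), 0.060 first stop (the latch catches there if the button is out), 0.110 second stop (hard end of travel). An inner spring draws it back with 3 N (closed) to 5 N (extended), so it stays fully extended only while held.
- clip: Bench clip, fixed: steel foot 130 x 76 x 12 mm with two black fork posts open upward, each 12 mm thick, at x = -44 and +44 mm; the 76 mm between them is free for fingers around the tube. Origin: centre of the foot's underside on the bench. x along the pole's seat, z up. The collars go outside the posts, with 7 mm of play at each end, and so stop the pole sliding lengthways.
- clip_seat (a point): Where the pole's origin lies when seated (either way round): 65 mm above the bench midway between the posts; axes as the clip's. Each fork slot is 27 mm wide, its floor 53 mm above the bench, with a tall fixed prong (top 102 mm up, flared) on the -y side and the sprung jaw (top 104 mm up) on the +y side.
- jaw (a joint): Angle of the sprung steel jaw, rad: 0 closed, its two lips 3 mm above the seated tube. The tube pushed straight down (about 10 N) swings the lips outward by 0.1 to 0.2; they spring back to 0 once it is past. It turns about a rod along the clip's x, low on the +y side.
- tape: Bystander to leave alone: cardboard ring of tape, 100 mm across, 48 mm high, flat on the bench.
- jar: Bystander to leave alone: glass jar with steel lid, 60 mm across, 85 mm high.
- can: Bystander to leave alone: steel can with paper label, 66 mm across, 100 mm high.
- padlock: Bystander to leave alone: brass padlock lying flat, body 45 x 40 x 20 mm with a steel shackle.
- driver: Bystander to leave alone: screwdriver lying on the bench.
- carton: Bystander to leave alone: cardboard carton 90 x 130 x 50 mm.
- caster: Bystander to leave alone: black caster wheel lying flat, 60 mm across, 24 mm high.
Mind the look-alikes: they are no part of the job. Of the things like the clip, leave any that is green or yellow; of the rest the larger one is meant.

How it is judged:
On the way, in this order (a step that is already met when the one before it is completed fails the run):
1. the closed pole sits fully down in both forks and the jaw has closed over it (z of pole in the frame of clip_seat between -0.004 and 0.003 m and y of pole in the frame of clip_seat between -0.004 and 0.004 m and x of pole in the frame of clip_seat between -0.012 and 0.012 m and angle between the x axis of pole and the x axis of clip, either way round below 0.06 rad and value of joint jaw below 0.05 rad and value of joint slide below 0.01 m), for 0.2 s.
2. the rod is drawn out to the second stop with the pole still seated (value of joint slide above 0.104 m and z of pole in the frame of clip_seat between -0.004 and 0.003 m and y of pole in the frame of clip_seat between -0.004 and 0.004 m and x of pole in the frame of clip_seat between -0.012 and 0.012 m and angle between the x axis of pole and the x axis of clip, either way round below 0.06 rad and value of joint jaw below 0.05 rad), for 0.2 s.
At the end, for the whole second after the job is handed in: The fingers still hold the pole (over 2 N) with its rod drawn out more than 104 of 110 mm and still; its tube is seated: within 3 mm of the seat's height, 4 mm sideways, 12 mm lengthways and 0.06 rad of the clip's line, the jaw closed to 0.05 rad (all of step 2 and velocity of joint slide between -0.01 and 0.01 m/s and contact force between the fingers and pole above 2 N); the arm keeps its last pose, push and grip.
It fails at once if the pole is dropped (linear speed of pole above 0.5 m/s and contact force between the fingers and pole below 0.1 N).
It fails at once if a bystander is moved more than 40 mm (distance of any of tape, jar, can, padlock, driver, carton, caster from where it was at the start of the episode above 0.04 m).
It also fails if it takes over 54 s, if anything falls off the work surface, if the arm or the gripper's body presses on something with over 40 N, if the wrist force passes 120 N, or if a joint passes its speed limit or range.

## Robot

A 6-joint arm with a two-finger parallel gripper is mounted at the origin on the work surface. World frame = base frame: x ahead of the robot, y to its left, z up, the work surface at z = 0. Lengths are in m, angles in rad, forces in N, time in s.
With the tool pointing down it reaches from about 0.35 to 0.85 m from the base axis. Payload 8.1 kg.
Tool frame: the origin (TCP) lies between the finger pads; the fingertips stand 11 mm ahead of it and the grasp point (between the pads) lies 8 mm behind it (robot.tips_ahead is the distance from the TCP to the fingertips, in m); z points along the fingers, y is the line along which they close (so a half turn about z gives the same grasp; the last joint's range is limited). The gripper opens to 93 mm and grips with 3 to 60 N. Pads are 15 mm wide; open, the fingers measure 128 mm over their backs; the gripper's body (75 mm by 188 mm) begins 65 mm behind the grasp point.
Start: joints at [1.234, 0.13, 1.488, -0, 1.523, -0.085], TCP at [0.149, 0.581, 0.23] pointing down, gripper open.
Joint ranges: [-2.96, 2.96], [-0.89, 2.26], [0.02, 2.5], [-1.34, 4.48], [0, 2.73], [-2.66, 2.66]. Speed limits (rad/s): [2.39, 2.39, 2.79, 3.14, 3.14, 3.14].

## Interface

Orientations are given as a rotation vector (axis times angle).
In Python, from plant import robot gives the robot as it stands. The module is installed in compiled form; this text tells all that it offers.
- The arm moves only by the tool move_arm, never from a script. Its argument "deltas" is one flat list of numbers, 7 for each row, row after row: the shift along the tool's x, y, z in m, then the turn, a rotation vector about the tool's x, y, z in rad, then the opening, from 0 (shut) to 1 (fully open). A call has 1 to 12 rows; each row is the pose to reach, as a shift and turn from the pose commanded when the call began, along the tool's axes at that moment; what a row does not reach only later rows make up. A row lasts 1/8 s, in which the tool goes at most 62.5 mm and 10.7 degrees, less where a joint would pass 70% of its speed; a pose out of reach is approached as far as the arm can. A call with a gripper value outside its range is refused whole. The fingers move at their own pace and stop on an object; "squeeze" is the grip in N (left out, the last holds). Time passes only in rows, so rows that repeat a pose let the fingers close. It gives the time, the measured TCP pose, the force, the opening and the grip force at its end, in the units of the state.
- robot.read_state(): the state, without advancing time (a new reading comes with each control period).
- robot.read_camera(name): name is "scene" or "side" or "wrist"; returns (picture, depth): 420x560x3 uint8, red, green, blue; 420x560 float32, m along the optical axis (not along the pixel's ray), 0 where there is no reading.
- robot.camera_model(name): a dict with "K" (3x3 intrinsics, pixels), "R" (3x3) and "t" (3): a world point X has camera coordinates R X + t; the wrist camera has in their place "tool_from_camera" (4x4, takes a point from camera to tool coordinates, whose origin is the TCP and whose axes are the flange's). Camera axes: x right, y down, z forward; pixel columns grow to the right and rows downward; lengths in m; the calibration is good to about 2 mm. A picture is of the moment at which its call begins: read the wrist's pose just before it. camera_model takes no time and is no camera call.
- robot.close_job(): hands the job in; it is judged then, once.
Trained networks look in the newest picture that a camera, given by its name, has taken for a name from the list of things; names that differ only in an ending like _2 or _b are one class to them, and where a whole thing is asked for, a point or a joint stands for the part that bears it (a point fixed in the world has none). Each returns a list of dicts, best first, with "confidence" (0 to 1); they miss things now and then, are a little off and sometimes report something else, mostly with a low value. They report only what shows in the picture. A call takes as long as a camera call. They do not tell look-alikes from the thing itself.
- robot.recognise(camera, label): "uv" ([column, row] in pixels, amid what is visible of it).
The state is a dict: "t": time; "q": joint angles; "dq": joint speeds; "joint_torque": joint torques, N m; "tool_pos": TCP position; "orientation": TCP orientation; "force": force on the tool from outside, world axes, zero at the start; "wrist_torque": the same for the moment, N m; "opening": finger opening in m; "gripper_force": force on a finger pad.
Only numpy, scipy, OpenCV 4.12 (cv2) and the standard library are available. Lean on these libraries where they do the work, as an engineer would, in place of code of your own. Each camera call takes 0.05 s, during which the arm holds its last target. There are 200 camera calls.

## Working session

There is one attempt and no reset: what is moved stays moved. The work goes in short steps, Python scripts to look and compute and a tool call to move; the robot and the scene stay as the last step left them, time stands still between calls to the robot, and variables do not carry over. Pictures are saved under pics/ and viewed, at most 10 in all, crops included, and the job is handed in when it is done.

Besides the shell and the picture viewer there is one more tool, called after "Emit:" as a command line: name --argument value ..., lists and objects as JSON in quotes. move_arm: Moves the arm, as the interface text tells. Its arguments: {"type":"object","properties":{"deltas":{"type":"array","items":{"type":"number"}},"squeeze":{"type":"number"}},"required":["deltas"]}

```bash
mkdir -p pics; cat > h.py <<'E'
import numpy as np, cv2
from scipy.spatial.transform import Rotation as Rn
from plant import robot
def cam(name):
    s=robot.read_state(); p,d=robot.read_camera(name); m=robot.camera_model(name)
    if 'R' in m: R=np.array(m['R']); T=np.eye(4); T[:3,:3]=R.T; T[:3,3]=-R.T@np.array(m['t'])
    else:
        B=np.eye(4); B[:3,:3]=Rn.from_rotvec(s['orientation']).as_matrix(); B[:3,3]=s['tool_pos']; T=B@np.array(m['tool_from_camera'])
    return p,d,np.array(m['K']),T
def cloud(d,K,T):
    v,u=np.mgrid[:d.shape[0],:d.shape[1]]
    X=np.stack([(u-K[0,2])/K[0,0]*d,(v-K[1,2])/K[1,1]*d,d],-1)@T[:3,:3].T+T[:3,3]
    X[d==0]=np.nan; return X
def save(p,n,c=None,s=1):
    if c: p=p[c[1]:c[3],c[0]:c[2]]
    cv2.imwrite('pics/'+n,cv2.resize(p[...,::-1],None,fx=s,fy=s,interpolation=cv2.INTER_CUBIC))
E
python3 - <<'E'
from h import *
ps=[]
for n in ['scene','side']:
    p,d,K,T=cam(n); ps.append(p); X=cloud(d,K,T); np.savez(n+'.npz',p=p,d=d,K=K,T=T)
    for l in ['pole','clip','grip_mid','button_face','collar','hook_end']:
        for r in robot.recognise(n,l):
            u,v=np.round(r['uv']).astype(int); print(n,l,r['uv'],round(r['confidence'],2),X[min(v,419),min(u,559)].round(3))
save(ps[0],'scene.png',s=1.4); save(ps[1],'side.png',s=1.4)
print(robot.read_state())
E
```

```text
scene pole [350.1, 222.4] 0.85 [0.454 0.121 0.031]
scene clip [246.1, 197.7] 0.97 [ 0.499 -0.157  0.006]
scene clip [283.2, 160.0] 0.74 [ 0.332 -0.142  0.012]
scene clip [226.7, 235.9] 0.71 [ 0.631 -0.126  0.013]
scene clip [218.9, 125.7] 0.6 [ 0.299 -0.387  0.008]
scene clip [386.4, 239.2] 0.3 [0.451 0.215 0.023]
scene grip_mid [385.1, 234.5] 0.82 [0.445 0.209 0.031]
scene grip_mid [348.3, 226.6] 0.25 [0.468 0.122 0.029]
scene grip_mid [382.9, 288.0] 0.19 [0.577 0.261 0.019]
scene collar [354.1, 226.8] 0.63 [0.465 0.136 0.034]
scene collar [177.3, 143.9] 0.55 [ 0.484 -0.384  0.083]
scene hook_end [349.8, 225.4] 0.82 [0.462 0.125 0.031]
scene hook_end [389.9, 352.0] 0.3 [0.738 0.332 0.084]
side pole [240.2, 198.4] 0.85 [0.448 0.102 0.031]
side clip [282.3, 270.2] 0.87 [ 0.488 -0.185  0.035]
side clip [220.9, 362.5] 0.86 [ 0.296 -0.372  0.011]
side clip [222.2, 275.0] 0.8 [ 0.345 -0.14   0.013]
side clip [328.8, 243.3] 0.69 [ 0.615 -0.166  0.073]
side clip [343.0, 184.2] 0.21 [0.751 0.078 0.026]
side grip_mid [226.6, 177.4] 0.57 [0.431 0.198 0.035]
side collar [243.3, 200.7] 0.64 [0.4
[... 173 characters left out ...]
051]
{'t': 0.7, 'q': array([ 1.23360810e+00,  1.30355549e-01,  1.48817577e+00, -3.62448914e-06,
        1.52300922e+00, -8.53837726e-02]), 'dq': array([ 1.10754359e-03,  2.12403964e-03,  1.11961567e-03, -6.28501551e-04,
       -5.51010115e-05, -1.23074353e-03]), 'joint_torque': array([ 8.14603227e-04, -5.59581363e+01, -4.91954255e+01,  7.67902541e-02,
        2.27256899e-02, -7.12957194e-05]), 'tool_pos': array([0.14946662, 0.58110127, 0.22967512]), 'orientation': array([3.94487302e-01, 3.11671193e+00, 7.88494778e-05]), 'force': array([-0.82295354, -0.13031754, -0.81245108]), 'wrist_torque': array([-0.00997837, -0.01417561, -0.03656586]), 'gripper_force': 0.0, 'opening': 0.09322831876933092}
```

View pics/scene.png

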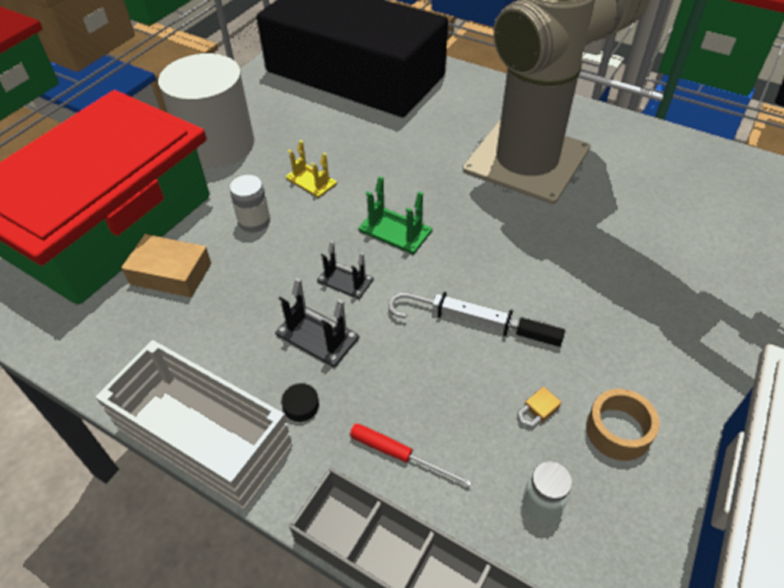

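View pics/side.png

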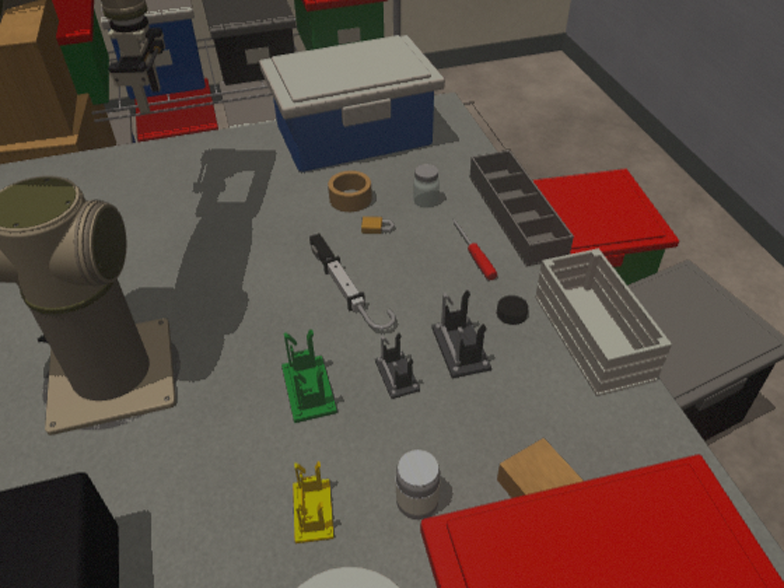

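```bash
cat >> h.py <<'E'
def to(pos,xdir):
    """deltas (tool axes) to bring TCP to pos, pointing down, tool x along +-xdir (nearest)"""
    s=robot.read_state(); R=Rn.from_rotvec(s['orientation']).as_matrix()
    x=np.array([*xdir[:2],0.]); x/=np.linalg.norm(x)
    if x@R[:,0]<0: x=-x
    z=np.array([0,0,-1.]); G=np.stack([x,np.cross(z,x),z],1)
    print('d',(R.T@(np.array(pos)-s['tool_pos'])).round(4),'rot',Rn.from_matrix(R.T@G).as_rotvec().round(4),'toolx',R[:,0].round(3),'t',s['t'],'q',s['q'].round(2))
E
python3 - <<'E'
from h import *
def rect(P):
    c,(w,h),a=cv2.minAreaRect((P[:,:2]*1000).astype(np.float32)); return np.round(c,1),round(w),round(h),round(a,1)
for n in ['scene','side']:
    f=np.load(n+'.npz'); p,d,T,K=f['p'].astype(int),f['d'],f['T'],f['K']; X=cloud(d,K,T)
    z=X[...,2]
    near=lambda c,r: np.hypot(X[...,0]-c[0],X[...,1]-c[1])<r
    m=near((.63,-.15),.085)&(z>.004)&(z<.11); print(n,'clip',m.sum(),rect(X[m]),np.nanmax(z[m]))
    m=near((.45,.1),.2)&(z>.008)&(z<.05); lab=cv2.connectedComponents(m.astype(np.uint8))[1]
    q=p.min(-1); b=m&(q>150); print('tube',b.sum(),rect(X[b]),np.nanmedian(z[b]))
    b=m&(p.max(-1)<60)&near((.44,.2),.07); print('grip',b.sum(),rect(X[b]),np.nanmedian(z[b]))
    # heights along hook side
    for y in (-.25,-.28,-.31,-.35):
        print(y,[(x,round(float(np.nanmax(np.where(near((x,y),.012),z,np.nan))),3)) for x in (.58,.62,.66,.7,.74,.78) if (near((x,y),.012)).any()])
to((.45,.08,.33),(0,1))
f=np.load('scene.npz');save(f['p'],'c1.png',(190,160,290,270),5)
E
```

```text
scene clip 1692 (array([ 624.3, -148.5]), 167, 139, 87.3) 0.10976693093773215
tube 547 (array([496.5, 107.4]), 311, 128, 78.7) 0.029222248626800118
grip 436 (array([448.4, 201.5]), 34, 98, 7.6) 0.029090043269926813
-0.25 [(0.58, 0.004), (0.62, 0.005), (0.66, 0.005), (0.7, 0.005), (0.74, 0.006), (0.78, 0.004)]
-0.28 [(0.58, 0.004), (0.62, 0.005), (0.66, 0.005), (0.7, 0.005), (0.74, 0.005), (0.78, 0.005)]
-0.31 [(0.58, 0.005), (0.62, 0.004), (0.66, 0.006), (0.7, 0.004), (0.74, 0.005), (0.78, 0.004)]
-0.35 [(0.58, 0.005), (0.62, 0.005), (0.66, 0.004), (0.7, 0.005), (0.74, 0.005), (0.78, 0.003)]
side clip 1547 (array([ 633.3, -147.8]), 159, 166, 15.4) 0.10963505391479544
tube 0 (array([0., 0.]), 0, 0, 0.0) nan
grip 225 (array([440.4, 196.9]), 35, 105, 12.2) 0.03147311410707365
-0.25 [(0.58, 0.005), (0.62, 0.005), (0.66, 0.007), (0.7, 0.005), (0.74, 0.005), (0.78, 0.006)]
-0.28 [(0.58, 0.006), (0.62, 0.005), (0.66, 0.004), (0.7, 0.006), (0.74, 0.004), (0.78, 0.007)]
-0.31 [(0.58, 0.006), (0.62, 0.005), (0.66, 0.005), (0.7, 0.006), (0.74, 0.006), (0.78, 0.006)]
-0.35 [(0.58, 0.005), (0.62, 0.007), (0.66, 0.005), (0.7, 0.006), (0.74, 0.005), (0.78, 0.006)]
d [-0.4159 -0.4104 -0.1003] rot [ 0.    -0.     1.319] toolx [-0.968  0.249 -0.   ] t 0.7 q [ 1.23  0.13  1.49 -0.    1.52 -0.09]
  return np.nanmean(a, axis, out=out, keepdims=keepdims)
```

View pics/c1.png

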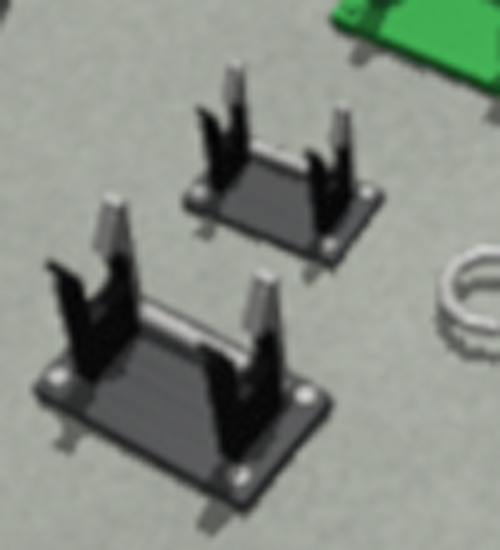

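In the crop, the large black clip is at scene pixel (227,236) and the small black one at (246,198). The green (283,160) and yellow (218,126) ones are excluded by colour. The large black clip is the one meant. Its jaw lips (grey) face the robot (-x), and its x axis runs about along world +y. I'm moving to look at the pole with the wrist camera.

Emit:
move_arm --deltas '[-0.416,-0.41,-0.1,0,0,1.32,1,-0.416,-0.41,-0.1,0,0,1.32,1,-0.416,-0.41,-0.1,0,0,1.32,1,-0.416,-0.41,-0.1,0,0,1.32,1,-0.416,-0.41,-0.1,0,0,1.32,1,-0.416,-0.41,-0.1,0,0,1.32,1,-0.416,-0.41,-0.1,0,0,1.32,1,-0.416,-0.41,-0.1,0,0,1.32,1,-0.416,-0.41,-0.1,0,0,1.32,1,-0.416,-0.41,-0.1,0,0,1.32,1,-0.416,-0.41,-0.1,0,0,1.32,1,-0.416,-0.41,-0.1,0,0,1.32,1]'

```text
t: 2.2
tool_pos: [0.4499, 0.0808, 0.3295]
orientation: [-2.222, -2.22, -0.0]
force: [0.0, 0.7, 0.1]
opening: 0.0933
gripper_force: 0.0
```

```bash
python3 - <<'E'
from h import *
p,d,K,T=cam('wrist'); np.savez('w1.npz',p=p,d=d,K=K,T=T); X=cloud(d,K,T)
for l in ['pole','clip','grip_mid','button_face','collar','hook_end']:
    for r in robot.recognise('wrist',l):
        u,v=np.round(r['uv']).astype(int); print(l,r['uv'],round(r['confidence'],2),X[min(v,419),min(u,559)].round(3))
save(p,'w1.png',s=1.4); to((.62,-.1,.33),(0,1)); print(T.round(3))
E
```

```text
pole [283.5, 150.4] 0.67 [0.458 0.125 0.031]
clip [384.4, 336.2] 0.71 [ 0.619 -0.166  0.046]
clip [212.9, 334.1] 0.64 [ 0.34  -0.178  0.022]
grip_mid [273.1, 88.9] 0.89 [0.443 0.207 0.032]
grip_mid [385.4, 335.1] 0.7 [ 0.62  -0.165  0.045]
grip_mid [281.8, 149.5] 0.61 [0.455 0.125 0.031]
button_face [284.4, 148.8] 0.69 [0.458 0.127 0.031]
button_face [259.1, 88.0] 0.46 [0.424 0.209 0.026]
collar [281.7, 144.8] 0.94 [0.455 0.132 0.032]
hook_end [284.1, 148.2] 0.61 [0.458 0.128 0.031]
d [-0.181   0.17   -0.0004] rot [ 0.0001 -0.      0.0002] toolx [-0.  1.  0.] t 2.55 q [ 0.07 -0.28  1.7   0.    1.72  0.07]
[[ 1.    -0.002 -0.001  0.449]
 [-0.002 -0.97  -0.244  0.147]
 [-0.     0.244 -0.97   0.486]
 [ 0.     0.     0.     1.   ]]
```

View pics/w1.png

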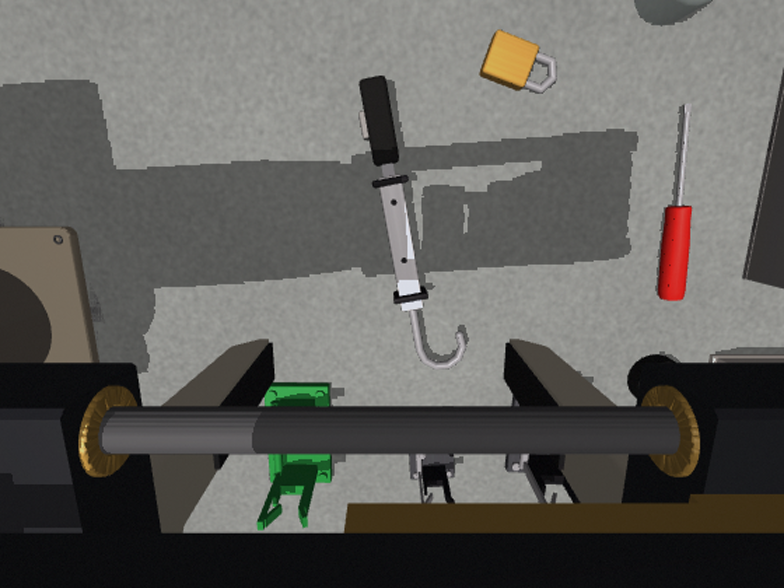

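The picture shows the grip at raw (270,86) with its button on the -x side. The collars are at (279,130) and (293,211), and the hook is at (314,250) bending to +x. Next I'll measure the pole axis, then view the clip.

```bash
cat > pole.py <<'E'
from h import *
f=np.load('w1.npz'); X=cloud(f['d'],f['K'],f['T']); p=f['p'].astype(int); z=X[...,2]
m=(z>.022)&(z<.045)&(abs(X[...,0]-.46)<.08)&(X[...,1]>.03)&(X[...,1]<.28)
lab=cv2.connectedComponents(m.astype(np.uint8))[1]; m=lab==lab[150,283]
P=X[m]; C=P[(P[:,2]>.0335)]; print(m.sum(),len(C))
c=P[:,:2].mean(0); 
B=P[(P[:,2]>.027)&(P[:,2]<.0335)]
for _ in range(5):
    c=B[:,:2].mean(0); u=np.linalg.svd(B[:,:2]-c,full_matrices=False)[2][0]; u*=np.sign(u[1]); n=np.array([-u[1],u[0]]); B=B[abs((B[:,:2]-c)@n)<.0125]
s=(P[:,:2]-c)@u; w=(P[:,:2]-c)@n
print('c',c,'u',u,'ang',np.degrees(np.arctan2(*u)))
for a in np.arange(-.14,.16,.005):
    k=(s>=a)&(s<a+.005)
    if k.sum()>3: print(round(a,3),k.sum(),'w',(np.percentile(w[k],[1,99])*1e3).round(1),'z',(np.percentile(P[k,2],[50,97])*1e3).round(1))
to((.62,-.22,.33),(0,1))
E
python3 pole.py
```

```text
2953 333
c [0.45107336 0.1470709 ] u [-0.1834397   0.98303096] ang -10.570177126617608
-0.12 43 w [-16.6  16.5] z [36.8 38. ]
-0.115 110 w [-17.   18.1] z [36.5 39. ]
-0.11 51 w [-10.9  11.8] z [31.1 32.9]
-0.105 52 w [-11.1  11.8] z [31.3 32.6]
-0.1 53 w [-11.   12.2] z [31.5 32.8]
-0.095 55 w [-11.4  11.3] z [31.1 32.6]
-0.09 54 w [-10.7  12. ] z [31.  32.6]
-0.085 54 w [-11.6  11.7] z [31.1 32.9]
-0.08 56 w [-11.1  11.8] z [31.4 32.8]
-0.075 56 w [-11.6  11.9] z [31.  33.2]
-0.07 54 w [-11.2  11.3] z [31.3 32.4]
-0.065 57 w [-11.7  11.9] z [31.2 32.6]
-0.06 56 w [-11.5  11.4] z [31.3 32.8]
-0.055 58 w [-11.   11.5] z [31.4 33. ]
-0.05 58 w [-11.6  11.8] z [31.2 32.5]
-0.045 56 w [-11.1  11. ] z [31.3 33. ]
-0.04 60 w [-11.6  11.6] z [31.2 33. ]
-0.035 60 w [-11.7  11.7] z [30.8 32.3]
-0.03 58 w [-11.   11.2] z [31.3 33.3]
-0.025 61 w [-11.8  11.5] z [31.2 33. ]
-0.02 59 w [-11.3  11.6] z [31.1 32.2]
-0.015 62 w [-11.9  11.1] z [31.5 33.1]
-0.01 62 w [-11.7  11.4] z [31.3 32.6]
-0.005 62 w [-11.7  11.5] z [31.1 32.5]
0.0 72 w [-15.3  14.9] z [32.1 38. ]
0.005 97 w [-18.  17.] z [37
[... 157 characters left out ...]
]
0.03 69 w [-13.   12.4] z [31.8 33.8]
0.035 73 w [-13.   12.2] z [32.1 33.9]
0.04 72 w [-12.4  12.1] z [32.2 33.8]
0.045 73 w [-13.1  12.1] z [32.2 33.5]
0.05 87 w [-12.9  17.8] z [31.6 33.4]
0.055 90 w [-12.7  18.1] z [32. 34.]
0.06 93 w [-13.2  17.8] z [31.7 33.7]
0.065 90 w [-13.   17.9] z [31.8 33.9]
0.07 93 w [-12.6  18. ] z [31.8 33.5]
0.075 85 w [-13.3  17.5] z [31.9 34.2]
0.08 78 w [-12.9  11.9] z [31.9 33.7]
0.085 78 w [-13.4  12. ] z [31.9 33.9]
0.09 77 w [-13.5  11.6] z [32.2 34.1]
0.095 84 w [-13.   11.8] z [32.1 33.6]
0.1 49 w [-12.9  10.6] z [31.6 33. ]
d [-0.301   0.17   -0.0004] rot [ 0.0001 -0.      0.0002] toolx [-0.  1.  0.] t 2.55 q [ 0.07 -0.28  1.7   0.    1.72  0.07]
```

Emit:
move_arm --deltas '[-0.3,0.17,0,0,0,0,1,-0.3,0.17,0,0,0,0,1,-0.3,0.17,0,0,0,0,1,-0.3,0.17,0,0,0,0,1,-0.3,0.17,0,0,0,0,1,-0.3,0.17,0,0,0,0,1,-0.3,0.17,0,0,0,0,1,-0.3,0.17,0,0,0,0,1]'

```text
t: 3.55
tool_pos: [0.6198, -0.2189, 0.3295]
orientation: [-2.222, -2.22, -0.0]
force: [0.1, 0.3, 0.7]
opening: 0.0931
gripper_force: 0.0
```

```bash
python3 - <<'E'
from h import *
p,d,K,T=cam('wrist'); np.savez('w2.npz',p=p,d=d,K=K,T=T); X=cloud(d,K,T)
save(p,'w2.png',s=1.4)
z=X[...,2]; near=np.hypot(X[...,0]-.625,X[...,1]+.148)<.1
def rect(P):
    c,(w,h),a=cv2.minAreaRect((P[:,:2]*1000).astype(np.float32)); return np.round(c,1),round(w,1),round(h,1),round(a,1)
for lo,hi in ((.008,.018),(.045,.06),(.09,.11)):
    m=near&(z>lo)&(z<hi); n,lab,st,ce=cv2.connectedComponentsWithStats(m.astype(np.uint8))
    for i in range(1,n):
        if st[i,4]>8: P=X[lab==i]; print(lo,st[i,4],rect(P),'mean',P.mean(0).round(4),'px',ce[i].round())
    if lo<.01: print('all',rect(X[m]))
E
```

```text
0.008 3281 (array([ 633.1, -127.7]), 129.6, 76.1, 88.0) mean [ 0.6348 -0.1311  0.0133] px [289. 118.]
0.008 95 (array([640.6, -66.7]), 25.0, 7.5, 1.6) mean [ 0.6416 -0.0665  0.0131] px [294.  70.]
0.008 29 (array([ 526.6, -157.2]), 2.2, 27.2, 3.1) mean [ 0.5268 -0.1568  0.0097] px [215. 137.]
all (array([ 598.9, -126.2]), 130.3, 144.7, 88.0)
0.045 213 (array([636.4, -83.8]), 12.2, 38.4, 88.4) mean [ 0.6368 -0.0852  0.0534] px [291.  80.]
0.045 143 (array([ 632.3, -171.3]), 11.9, 25.6, 89.3) mean [ 0.635  -0.1712  0.0542] px [290. 148.]
0.09 154 (array([617.9, -83.1]), 15.1, 10.0, 0.1) mean [ 0.6177 -0.0835  0.1021] px [276.  71.]
0.09 128 (array([654.6, -84.4]), 12.4, 11.4, 87.5) mean [ 0.6547 -0.0845  0.099 ] px [309.  73.]
0.09 114 (array([ 615.3, -170.9]), 9.6, 15.8, 86.2) mean [ 0.6148 -0.1708  0.1026] px [274. 150.]
0.09 109 (array([ 651.1, -172.2]), 11.3, 11.9, 0.5) mean [ 0.6514 -0.1722  0.0993] px [304. 151.]
```

View pics/w2.png

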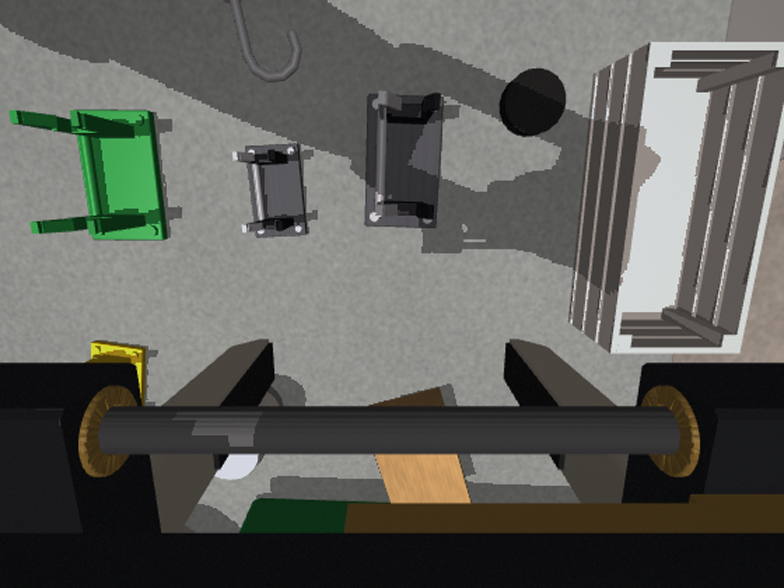

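The picture shows the target clip in raw pixels with its foot spanning (261,67)-(315,162). The jaw rod is on its -x side, and the small black clip is beside it at (197,135). The foot measures 129.6 x 76.1 mm, as specified, and is centred at (0.6331, -0.1277) with its x direction about (0.035, 0.999). The pole origin is (0.461, 0.0935), with its direction (-0.183, 0.983).

```bash
python3 - <<'E'
from h import *
to((.4611,.0935,.10),(-.1834,.983)); to((.4611,.0935,.016),(-.1834,.983))
E
```

```text
d [ 0.312  -0.1587  0.2299] rot [ 1.000e-04 -3.000e-04 -1.844e-01] toolx [-0.  1.  0.] t 3.6 q [-0.42  0.27  1.15  0.    1.72 -0.42]
d [ 0.312  -0.1587  0.3139] rot [ 1.000e-04 -3.000e-04 -1.844e-01] toolx [-0.  1.  0.] t 3.6 q [-0.42  0.27  1.15  0.    1.72 -0.42]
```

Emit:
move_arm --deltas '[0.312,-0.159,0.15,0,0,-0.185,1,0.312,-0.159,0.15,0,0,-0.185,1,0.312,-0.159,0.15,0,0,-0.185,1,0.312,-0.159,0.15,0,0,-0.185,1,0.312,-0.159,0.15,0,0,-0.185,1,0.312,-0.159,0.15,0,0,-0.185,1,0.312,-0.159,0.2,0,0,-0.185,1,0.312,-0.159,0.25,0,0,-0.185,1,0.312,-0.159,0.28,0,0,-0.185,1,0.312,-0.159,0.3,0,0,-0.185,1,0.312,-0.159,0.314,0,0,-0.185,1,0.312,-0.159,0.314,0,0,-0.185,1]'

```text
t: 5.1
tool_pos: [0.4603, 0.0928, 0.0152]
orientation: [-2.006, -2.416, 0.001]
force: [0.6, 0.9, 0.4]
opening: 0.0927
gripper_force: 0.0
```

Emit:
move_arm --deltas '[0,0,0,0,0,0,0,0,0,0,0,0,0,0,0,0,0,0,0,0,0,0,0,0,0,0,0,0,0,0,0,0,0,0,0,0,0,0,0,0,0,0]' --squeeze 40

```text
t: 5.85
tool_pos: [0.4612, 0.0923, 0.0156]
orientation: [-2.008, -2.416, 0.0]
force: [-0.7, -0.1, 0.3]
opening: 0.0378
gripper_force: 0.0
```

Emit:
move_arm --deltas '[0,0,0,0,0,0,0,0,0,0,0,0,0,0,0,0,0,0,0,0,0,0,0,0,0,0,0,0]' --squeeze 40

```text
t: 6.35
tool_pos: [0.4613, 0.0924, 0.0156]
orientation: [2.008, 2.416, 0.0]
force: [1.0, 0.2, -0.9]
opening: 0.0235
gripper_force: 40.0
```

Emit:
move_arm --deltas '[0,0,-0.03,0,0,0,0,0,0,-0.08,0,0,0,0,0,0,-0.14,0,0,0,0,0,0,-0.16,0,0,0,0,0,0,-0.16,0,0,0,0,0,0,-0.16,0,0,0,0]' --squeeze 40

```text
t: 7.1
tool_pos: [0.46, 0.0922, 0.1736]
orientation: [-2.007, -2.414, 0.003]
force: [0.5, 0.4, -3.7]
opening: 0.0236
gripper_force: 40.0
```

```bash
python3 - <<'E'
from h import *
p,d,K,T=cam('wrist'); np.savez('w3.npz',p=p,d=d,K=K,T=T); save(p,'w3.png',s=1.4)
s=robot.read_state(); R=Rn.from_rotvec(s['orientation']).as_matrix()
Q=(cloud(d,K,T)-s['tool_pos'])@R  # tool coords
m=(abs(Q[...,1])<.03)&(abs(Q[...,2])<.03)&(Q[...,0]>.03)&(Q[...,0]<.2)
for a in np.arange(.03,.18,.01):
    k=m&(Q[...,0]>=a)&(Q[...,0]<a+.01)
    if k.sum()>3: q=Q[k]; print(round(a,3),k.sum(),(np.percentile(q[:,1],[1,99])*1e3).round(1),'z',(np.percentile(q[:,2],[3,50])*1e3).round(1))
c=np.array([.6331,-.1277]);print(s['opening'],s['gripper_force']); to((*c,.13),(.035,1))
E
```

```text
0.03 1090 [-12.6  11. ] z [-17.1 -15.9]
0.04 1146 [-12.3  10.8] z [-17.2 -16. ]
0.05 1272 [-14.5  13.3] z [-21.7 -16.1]
0.06 1587 [-17.8  16.5] z [-23.  -21.5]
0.07 627 [-6.4  5.3] z [-11.2  -9.9]
0.08 1637 [-13.1  11.8] z [-18.  -16.4]
0.09 1633 [-13.5  12. ] z [-18.1 -16.8]
0.1 1940 [-18.5  12.1] z [-18.2 -16.6]
0.11 1734 [-19.2  12. ] z [-18.1 -16.4]
0.023779211894546647 39.997281432151794
d [-0.2479  0.1303  0.0427] rot [-3.90e-03  1.00e-04  2.19e-01] toolx [-0.183  0.983  0.   ] t 7.15 q [ 0.09 -0.19  1.91 -0.    1.43 -0.1 ]
```

View pics/w3.png

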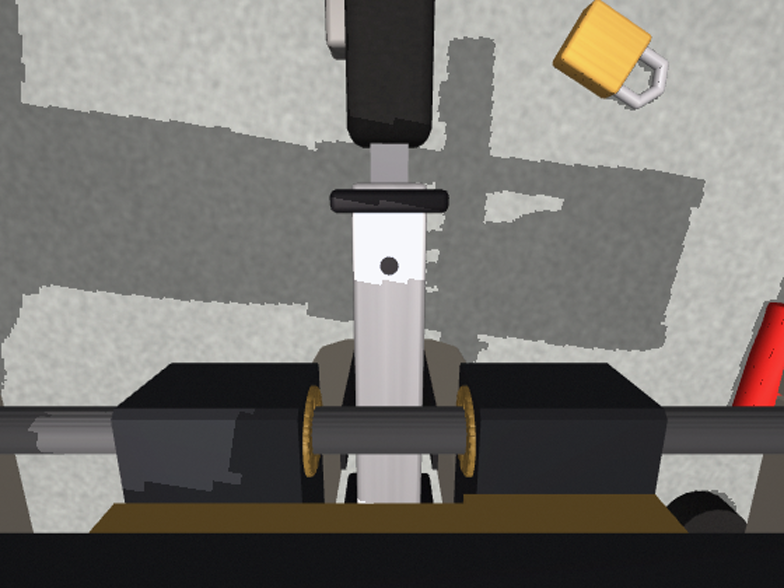

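The pole is held level and centred. The camera reads about 0.8 mm low along tool y, so I'm correcting the clip to x = 0.634. Next is the transfer above the clip.

Emit:
move_arm --deltas '[-0.249,0.131,0.008,-0.004,0,0.219,0,-0.249,0.131,0.008,-0.004,0,0.219,0,-0.249,0.131,0.008,-0.004,0,0.219,0,-0.249,0.131,0.008,-0.004,0,0.219,0,-0.249,0.131,0.008,-0.004,0,0.219,0,-0.249,0.131,0.008,-0.004,0,0.219,0,-0.249,0.131,0.008,-0.004,0,0.219,0,-0.249,0.131,0.008,-0.004,0,0.219,0,-0.249,0.131,0.008,-0.004,0,0.219,0]'

```text
t: 8.28
tool_pos: [0.6353, -0.1275, 0.1678]
orientation: [2.257, 2.182, 0.005]
force: [0.4, 0.0, -2.5]
opening: 0.024
gripper_force: 40.0
```

```bash
cat > chk.py <<'E'
from h import *
import sys
nm=sys.argv[1]
p,d,K,T=cam('wrist'); np.savez(nm+'.npz',p=p,d=d,K=K,T=T)
s=robot.read_state(); R=Rn.from_rotvec(s['orientation']).as_matrix()
X=cloud(d,K,T); Q=(X-s['tool_pos'])@R
# post features nearest the grip, prong tops by world height
m=(X[...,2]>.088)&(X[...,2]<.115)&(abs(Q[...,1])<.05)&(Q[...,0]>.02)&(Q[...,0]<.08)
n,lab,st,ce=cv2.connectedComponentsWithStats(m.astype(np.uint8))
for i in range(1,n):
    if st[i,4]>15: q=Q[lab==i]; print('prong',st[i,4],'tool x',(np.percentile(q[:,0],[2,98])*1e3).round(1),'y',(np.percentile(q[:,1],[2,98])*1e3).round(1),X[lab==i].mean(0).round(4))
m=(abs(Q[...,1])<.016)&(Q[...,2]<-.006)&(Q[...,2]>-.025)&(Q[...,0]>.03)&(Q[...,0]<.12)
for a in (.03,.04,.055,.06,.065,.085):
    k=m&(Q[...,0]>=a)&(Q[...,0]<a+.005)
    if k.sum()>3: print('pole',a,(np.percentile(Q[k][:,1],[1,99])*1e3).round(1),'z',X[k][:,2].mean().round(4))
to((.6339,-.129,.13),(.035,1)); print(s['tool_pos'].round(4),s['force'].round(1))
E
python3 chk.py w4; python3 -c "
from h import *
save(np.load('w4.npz')['p'],'w4.png',s=1.4)"
```

```text
prong 176 tool x [39.9 49.3] y [-26.6 -19.4] [ 0.6141 -0.0822  0.1071]
prong 126 tool x [38.5 50.2] y [18.1 22.7] [ 0.6575 -0.084   0.103 ]
pole 0.03 [-12.8  10.9] z 0.1833
pole 0.04 [-12.5  10.7] z 0.1834
pole 0.055 [-14.5  14.4] z 0.1846
pole 0.06 [-15.7  15.7] z 0.1893
pole 0.065 [-15.1  14.8] z 0.1838
pole 0.085 [-13.4  12.1] z 0.1841
d [-0.0014 -0.0016  0.0379] rot [ 0.0043 -0.0004  0.001 ] toolx [0.034 0.999 0.   ] t 8.325 q [-0.28  0.29  1.42  0.    1.43 -0.24]
[ 0.6354 -0.1277  0.168 ] [-0.1  0.1 -2.1]
```

View pics/w4.png

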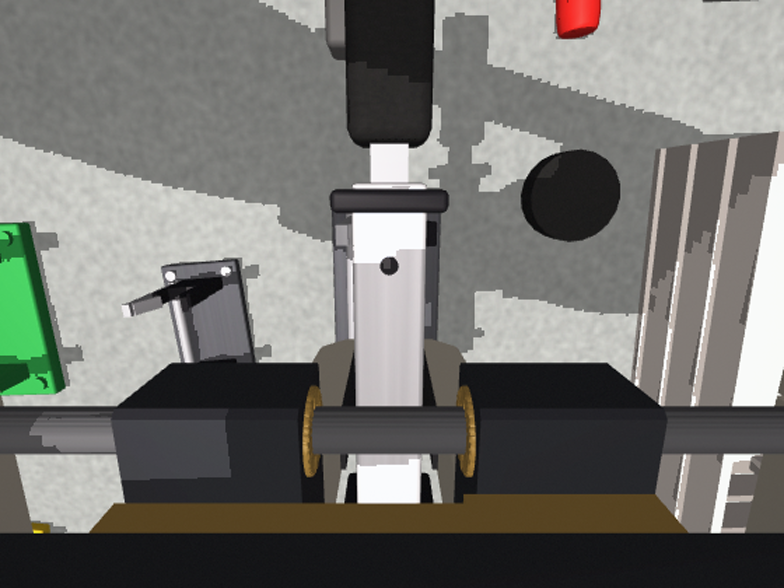

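The pole is above the clip and roughly aligned: grip at raw (280,50), collar at (278,143), and clip foot edges seen on both sides of the tube. I'm nudging -1.6 mm in tool y and lowering to just over the prongs.

Emit:
move_arm --deltas '[-0.001,-0.0016,0.02,0.004,0,0.001,0,-0.001,-0.0016,0.04,0.004,0,0.001,0,-0.001,-0.0016,0.04,0.004,0,0.001,0,-0.001,-0.0016,0.04,0.004,0,0.001,0]'

```text
t: 8.82
tool_pos: [0.6339, -0.1294, 0.1272]
orientation: [-2.26, -2.18, 0.0]
force: [0.8, 1.0, -2.7]
opening: 0.0236
gripper_force: 40.0
```

```bash
python3 chk.py w5
```

```text
prong 381 tool x [40.3 52.2] y [15.  23.8] [ 0.6553 -0.0838  0.1005]
prong 337 tool x [41.6 51.2] y [-25.5 -16.7] [ 0.6149 -0.0822  0.1061]
pole 0.03 [-13.1  10.6] z 0.1427
pole 0.04 [-12.9  10.4] z 0.1428
pole 0.055 [-14.7  14.2] z 0.1439
pole 0.06 [-15.6  15.7] z 0.1487
pole 0.065 [-15.   14.7] z 0.1432
pole 0.085 [-13.7  11.7] z 0.1435
d [ 0.0005 -0.0005 -0.002 ] rot [ 0.0005 -0.0003 -0.0011] toolx [0.036 0.999 0.   ] t 8.875 q [-0.28  0.32  1.46  0.    1.36 -0.24]
[ 0.6344 -0.1295  0.128 ] [-0.3 -0.8 -2.9]
```

Emit:
move_arm --deltas '[0,0,0.01,0,0,0,0,0,0,0.02,0,0,0,0,0,0,0.027,0,0,0,0,0,0,0.034,0,0,0,0,0,0,0.04,0,0,0,0]'

```text
t: 9.5
tool_pos: [0.6349, -0.1295, 0.088]
orientation: [2.26, 2.18, 0.002]
force: [3.1, -0.6, -0.9]
opening: 0.0239
gripper_force: 40.0
```

Emit:
move_arm --deltas '[0,0,0.006,0,0,0,0,0,0,0.012,0,0,0,0,0,0,0.018,0,0,0,0,0,0,0.022,0,0,0,0,0,0,0.0235,0,0,0,0,0,0,0.0235,0,0,0,0]'

```text
t: 10.25
tool_pos: [0.6334, -0.1293, 0.0635]
orientation: [-2.26, -2.18, 0.001]
force: [0.3, -0.1, -3.1]
opening: 0.0236
gripper_force: 40.0
```

```bash
python3 chk.py w6
```

```text
prong 1135 tool x [40.3 52.1] y [13.2 24.6] [ 0.6541 -0.0836  0.0985]
prong 1442 tool x [41.4 51.1] y [-24.9  -8.7] [ 0.6182 -0.0821  0.1016]
pole 0.03 [-12.9  10.8] z 0.0791
pole 0.04 [-8.4 13.2] z 0.0804
pole 0.055 [-14.6  14.2] z 0.0803
pole 0.06 [-15.8  15.6] z 0.0851
pole 0.065 [-15.2  14.7] z 0.0796
pole 0.085 [-13.5  12. ] z 0.0799
d [ 0.0004  0.0002 -0.0661] rot [-0.001  -0.0006 -0.001 ] toolx [0.036 0.999 0.001] t 10.3 q [-0.28  0.38  1.5   0.    1.26 -0.24]
[ 0.6337 -0.1293  0.0639] [-0.2 -0.8 -3.7]
```

Emit:
move_arm --deltas '[0,0,0.001,0,0,0,0,0,0,0.002,0,0,0,0,0,0,0.002,0,0,0,0]'

```text
t: 10.68
tool_pos: [0.6343, -0.1294, 0.0627]
orientation: [2.261, 2.181, 0.001]
force: [-1.8, 0.8, 1.5]
opening: 0.0235
gripper_force: 40.0
```

Emit:
move_arm --deltas '[0,0,0.001,0,0,0,0,0,0,0.001,0,0,0,0,0,0,0.001,0,0,0,0]'

```text
t: 11.05
tool_pos: [0.6343, -0.1294, 0.0627]
orientation: [2.261, 2.181, 0.001]
force: [-6.6, 1.0, 8.7]
opening: 0.0233
gripper_force: 40.0
```

```bash
python3 chk.py w7; python3 -c "
from h import *
p,d,K,T=cam('side'); save(p,'s7.png',(230,150,400,290),4)"
```

```text
prong 1140 tool x [40.4 52.1] y [12.7 24. ] [ 0.6541 -0.0836  0.0985]
prong 1478 tool x [41.3 51.2] y [-25.4  -9.3] [ 0.6182 -0.0822  0.1017]
pole 0.03 [-12.6  11.1] z 0.0782
pole 0.04 [-8.6 12.3] z 0.0791
pole 0.055 [-14.5  14.6] z 0.0794
pole 0.06 [-15.7  15.8] z 0.0842
pole 0.065 [-15.1  14.9] z 0.0787
pole 0.085 [-13.2  12.2] z 0.079
d [ 0.0004 -0.0003 -0.0674] rot [ 0.0004 -0.0002 -0.0009] toolx [0.036 0.999 0.   ] t 11.1 q [-0.28  0.38  1.5   0.    1.25 -0.24]
[ 0.6343 -0.1294  0.0626] [-5.9  2.   8.5]
```

View pics/s7.png

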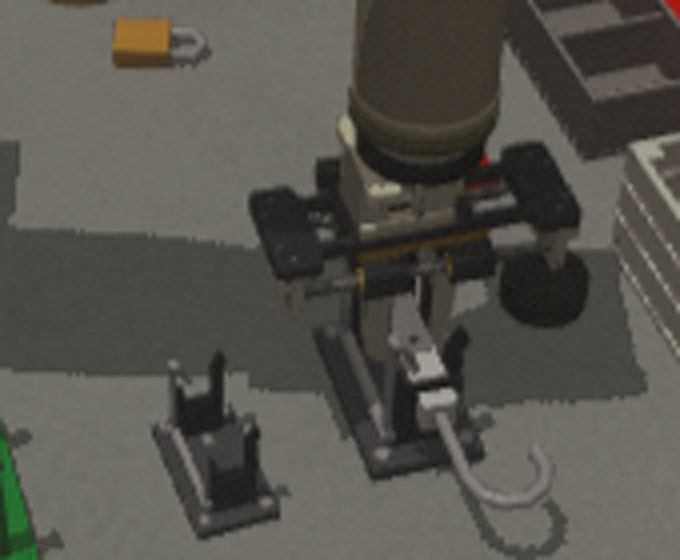

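The pole is seated: tube top at 0.0785 by the camera (about 0.077 corrected), the lip shows over the tube at crop (420,365), and the contact force is 8.7 N upward. Next: release, lift, and move over the grip (+120 mm).

Emit:
move_arm --deltas '[0,0,0,0,0,0,0.6,0,0,-0.001,0,0,0,0.6,0,0,-0.001,0,0,0,0.6,0,0,-0.001,0,0,0,0.6,0,0,-0.001,0,0,0,0.6,0,0,-0.03,0,0,0,0.6,0,0,-0.065,0,0,0,0.6,0,0,-0.065,0,0,0,0.6,0.06,0,-0.065,0,0,0,0.6,0.12,0,-0.065,0,0,0,0.6,0.12,0,-0.065,0,0,0,0.6,0.12,0,-0.065,0,0,0,0.6]'

```text
t: 12.65
tool_pos: [0.6379, -0.0095, 0.1252]
orientation: [-2.259, -2.182, 0.001]
force: [-0.6, -0.7, 0.5]
opening: 0.0554
gripper_force: 0.0
```

```bash
python3 - <<'E'
from h import *
for n in ('scene','side','wrist'):
    p,d,K,T=cam(n); X=cloud(d,K,T); x,y,z=X[...,0],X[...,1],X[...,2]
    u=np.array([.036,.9994]); v=np.array([.9994,-.036]); o=np.array([.634,-.129])
    s=(x-o[0])*u[0]+(y-o[1])*u[1]; w=(x-o[0])*v[0]+(y-o[1])*v[1]
    m=(abs(w)<.022)&(z>.06)&(z<.095)&(s>.05)&(s<.18)
    for a in np.arange(.05,.18,.01):
        k=m&(s>=a)&(s<a+.01)
        if k.sum()>6: print(n,round(a,2),k.sum(),'w',(np.percentile(w[k],[2,98])*1e3).round(1),'z',(np.percentile(z[k],[50,95])*1e3).round(1))
st=robot.read_state();print(st['tool_pos'],st['opening'],st['force'])
g=o+u*.1205; to((*g,.058),u)
save(p,'w8.png',s=1.4)
E
```

```text
scene 0.05 13 w [13.  21.3] z [65.3 75. ]
scene 0.06 12 w [12.7 19.2] z [64.8 71.5]
scene 0.09 10 w [-10.5  15. ] z [68.7 77.9]
scene 0.1 31 w [-12.9  15.6] z [76.8 81.1]
scene 0.11 60 w [-15.6  15.3] z [76.8 80.8]
scene 0.12 62 w [-17.   15.4] z [76.6 80.1]
scene 0.13 58 w [-15.3  15.1] z [77.3 80.2]
scene 0.14 57 w [-10.   15.6] z [77.5 80.4]
scene 0.15 75 w [-9.2 15.1] z [74.6 80.3]
side 0.05 36 w [-17.9  16.3] z [78.6 89.8]
side 0.06 31 w [-13.6  15.9] z [81.9 85.2]
side 0.08 36 w [-12.5  11. ] z [76.9 81.2]
side 0.09 28 w [-13.8  10.5] z [77.7 80.9]
side 0.1 40 w [-19.8  10.7] z [77.2 80.1]
side 0.11 34 w [-19.5   9.8] z [78.1 81.2]
side 0.12 40 w [-20.  10.] z [78. 82.]
side 0.13 24 w [-16.    9.8] z [78.7 82.1]
side 0.14 27 w [-13.7  11.5] z [78.8 81.7]
side 0.15 24 w [-13.2  10.4] z [77.6 80.5]
wrist 0.05 238 w [-16.9  20.4] z [87.6 94.3]
wrist 0.07 64 w [-5.9  5.1] z [72.3 73. ]
wrist 0.08 401 w [-12.7  12. ] z [79.  80.2]
wrist 0.09 494 w [-13.3  11.8] z [79.1 80.2]
wrist 0.1 531 w [-16.7  11.8] z [79.1 80.1]
wrist 0.11 635 w [-18.7  12.3] z [78.8 80.3]
wrist 0.12 669 w [-18.7  11.9] z [78.9 80.1]
wrist 0.13 620 w [-17.7  12. ] z [79.  80.2]
wrist 0.14 575 w [-13.2  11.9] z [79.2 80.4]
wrist 0.15 673 w [-12.4  11.8] z [78.6 80.2]
[ 0.63821221 -0.01084695  0.12570376] 0.055927567632345465 [-0.02290408 -0.53573095 -0.34243793]
d [0.0023 0.0001 0.0677] rot [-0.0006 -0.0002 -0.0015] toolx [0.037 0.999 0.   ] t 12.8 q [-0.1   0.3   1.49  0.    1.36 -0.06]
```

View pics/w8.png

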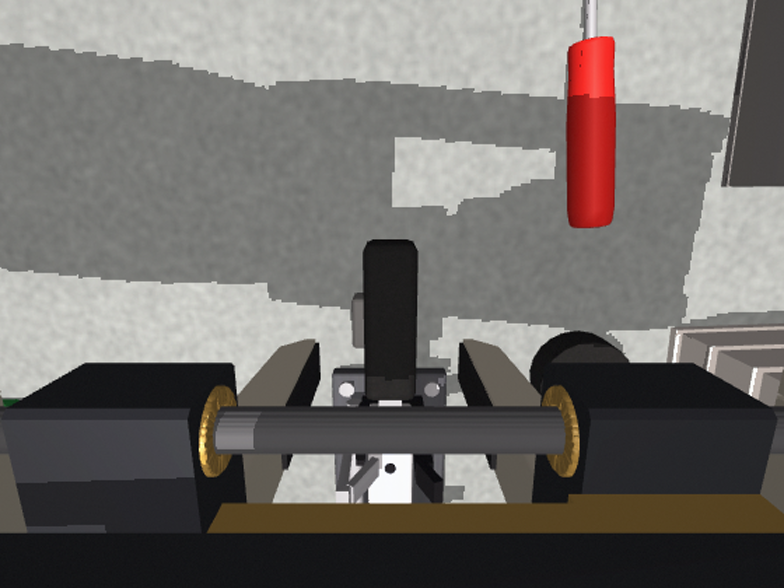

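Still seated after release, with the grip centred at raw (278,230) and the button on the left at (256,229). I'm lowering and pinching.

Emit:
move_arm --deltas '[0.001,0,0.03,0,0,0,0.6,0.001,0,0.055,0,0,0,0.6,0.001,0,0.067,0,0,0,0.6,0.001,0,0.067,0,0,0,0.6,0.001,0,0.067,0,0,0,0,0.001,0,0.067,0,0,0,0,0.001,0,0.067,0,0,0,0,0.001,0,0.067,0,0,0,0,0.001,0,0.067,0,0,0,0,0.001,0,0.067,0,0,0,0]' --squeeze 40

```text
t: 14.05
tool_pos: [0.639, -0.0083, 0.0599]
orientation: [2.26, 2.181, 0.002]
force: [0.9, 1.8, 5.0]
opening: 0.0258
gripper_force: 40.0
```

Emit:
move_arm --deltas '[0,0,-0.001,0,0,0,0,0,0,-0.001,0,0,0,0]'

```text
t: 14.3
tool_pos: [0.6384, -0.0085, 0.06]
orientation: [-2.261, -2.181, -0.0]
force: [1.5, 0.8, 2.9]
opening: 0.0255
gripper_force: 40.0
```

```bash
python3 - <<'E'
from h import *
robot.read_camera('side')
for _ in range(3):
    s=robot.read_state(); print(s['tool_pos'].round(4),s['force'].round(1),s['wrist_torque'].round(2),s['opening'],s['gripper_force']); robot.read_camera('side')
to((.6383,-.0085,.058),(.036,1))
E
```

```text
[ 0.6384 -0.0085  0.06  ] [ 0.7 -0.   1.7] [ 0.12 -0.16  0.03] 0.02552640931494468 39.995733350515366
[ 0.6384 -0.0085  0.06  ] [1.5 0.5 2.4] [ 0.04 -0.1   0.05] 0.025885383080181613 39.99581761658192
[ 0.6384 -0.0085  0.06  ] [1.4 0.8 1.9] [ 0.01 -0.17  0.13] 0.02535096007490601 39.99576061964035
d [ 0.     -0.0001  0.0021] rot [-0.0002 -0.0004 -0.0001] toolx [0.036 0.999 0.   ] t 14.5 q [-0.09  0.37  1.53  0.    1.24 -0.06]
```

Emit:
move_arm --deltas '[0.005,0,0,0,0,0,0,0.015,0,0,0,0,0,0,0.025,0,0,0,0,0,0,0.035,0,0,0,0,0,0,0.045,0,0,0,0,0,0,0.055,0,0,0,0,0,0,0.065,0,0,0,0,0,0,0.075,0,0,0,0,0,0,0.085,0,0,0,0,0,0,0.095,0,0,0,0,0,0,0.1,0,0,0,0,0,0,0.1,0,0,0,0,0,0]'

```text
t: 16.0
tool_pos: [0.6418, 0.0921, 0.06]
orientation: [-2.26, -2.181, 0.0]
force: [-0.9, -5.0, -0.3]
opening: 0.0256
gripper_force: 40.0
```

Pull force is about 5 N (the spring) and the first stop is passed. Now easing to the end stop.

Emit:
move_arm --deltas '[0.004,0,0,0,0,0,0,0.008,0,0,0,0,0,0,0.011,0,0,0,0,0,0,0.013,0,0,0,0,0,0,0.013,0,0,0,0,0,0,0.013,0,0,0,0,0,0]'

```text
t: 16.75
tool_pos: [0.6423, 0.1043, 0.06]
orientation: [-2.261, -2.18, 0.0]
force: [-0.1, -4.3, -1.6]
opening: 0.0254
gripper_force: 40.0
```

Emit:
move_arm --deltas '[0.001,0,0,0,0,0,0,0.002,0,0,0,0,0,0,0.003,0,0,0,0,0,0,0.003,0,0,0,0,0,0]'

```text
t: 17.25
tool_pos: [0.6425, 0.1073, 0.0601]
orientation: [-2.261, -2.181, 0.0]
force: [0.2, -3.9, -1.5]
opening: 0.0259
gripper_force: 40.0
```

Emit:
move_arm --deltas '[0.001,0,0,0,0,0,0,0.002,0,0,0,0,0,0,0.003,0,0,0,0,0,0,0.003,0,0,0,0,0,0]'

```text
t: 17.75
tool_pos: [0.6425, 0.109, 0.0599]
orientation: [2.261, 2.18, -0.003]
force: [-0.4, -10.1, -1.4]
opening: 0.0257
gripper_force: 40.0
```

```bash
python3 - <<'E'
from h import *
u=np.array([.036,.9994]); v=np.array([.9994,-.036]); o=np.array([.634,-.129])
for n in ('scene','side','wrist'):
    p,d,K,T=cam(n); X=cloud(d,K,T); x,y,z=X[...,0],X[...,1],X[...,2]
    s=(x-o[0])*u[0]+(y-o[1])*u[1]; w=(x-o[0])*v[0]+(y-o[1])*v[1]
    m=(abs(w)<.012)&(z>.055)&(z<.095)
    print(n,[(round(a*1e3),int(k.sum()),(np.percentile(z[k],80)*1e3).round(1)) for a in np.arange(-.078,.28,.004) for k in [m&(s>=a)&(s<a+.004)] if k.sum()>2])
    if n=='side': save(p,'s9.png',(230,130,400,290),4)
st=robot.read_state();print(st['tool_pos'],st['force'])
E
```

```text
scene [(-78, 5, np.float64(71.1)), (-74, 3, np.float64(71.4)), (-66, 13, np.float64(78.2)), (-62, 8, np.float64(79.0)), (-58, 5, np.float64(83.9)), (-54, 13, np.float64(84.4)), (-50, 17, np.float64(86.2)), (-46, 18, np.float64(87.2)), (-42, 21, np.float64(87.7)), (-38, 25, np.float64(79.8)), (-34, 13, np.float64(78.2)), (-30, 16, np.float64(77.2)), (-26, 16, np.float64(78.6)), (-22, 18, np.float64(78.5)), (-18, 17, np.float64(78.0)), (-14, 17, np.float64(78.6)), (-10, 18, np.float64(78.2)), (-6, 14, np.float64(78.2)), (-2, 20, np.float64(77.9)), (2, 13, np.float64(78.3)), (6, 21, np.float64(77.8)), (10, 15, np.float64(77.5)), (14, 18, np.float64(78.3)), (18, 18, np.float64(78.5)), (22, 17, np.float64(77.8)), (26, 14, np.float64(78.2)), (30, 10, np.float64(79.4)), (34, 10, np.float64(78.9)), (38, 15, np.float64(85.4)), (42, 16, np.float64(88.5)), (46, 18, np.float64(86.0)), (50, 19, np.float64(78.8)), (54, 15, np.float64(77.8)), (58, 15, np.float64(78.3)), (62, 7, np.float64(81.3)), (66, 13, np.float64(84.0)), (70, 34, np.float64(83.4)), (74, 24, np.float64(74.2)), (78, 13, np.float64
[... 3224 characters left out ...]
70, 4, np.float64(79.5))]
wrist [(186, 58, np.float64(72.5)), (190, 139, np.float64(72.7)), (194, 8, np.float64(77.3)), (198, 223, np.float64(79.3)), (202, 320, np.float64(79.6)), (206, 337, np.float64(79.6)), (210, 305, np.float64(79.6)), (214, 8, np.float64(80.4)), (230, 163, np.float64(79.4)), (234, 388, np.float64(79.5)), (238, 404, np.float64(79.6)), (242, 405, np.float64(79.6)), (246, 409, np.float64(79.6)), (250, 412, np.float64(79.5)), (254, 414, np.float64(79.5)), (258, 423, np.float64(79.6)), (262, 442, np.float64(79.5)), (266, 452, np.float64(79.5)), (270, 466, np.float64(79.5)), (274, 697, np.float64(78.0))]
[0.64248553 0.1089997  0.05994302] [-0.86176552 -9.77919589 -2.33048332]
```

View pics/s9.png

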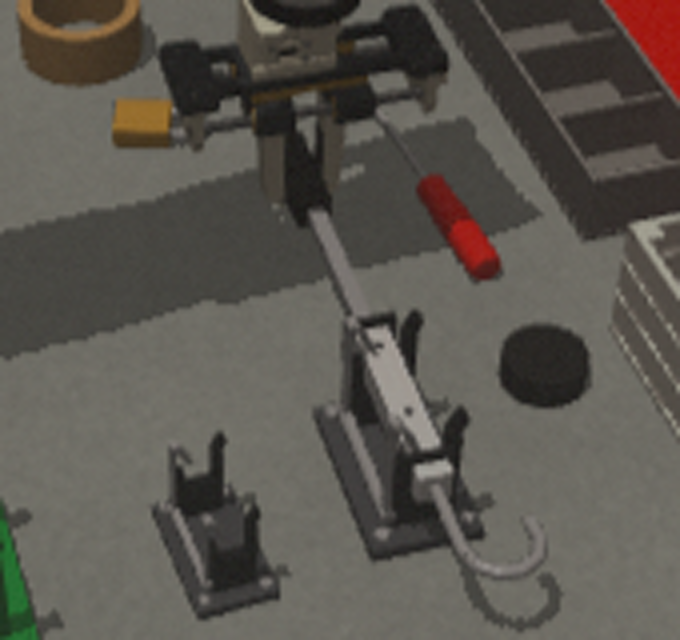

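The rod is at its hard stop: grip to collar is 167.5 mm, so the slide is about 110 mm, with the pull force now 10 N. The tube is level and seated, with a lip over each fork and the collar against the post. I'll hold briefly, then hand in.

Emit:
move_arm --deltas '[0,0,0,0,0,0,0,0,0,0,0,0,0,0,0,0,0,0,0,0,0,0,0,0,0,0,0,0]'

```text
t: 18.4
tool_pos: [0.6425, 0.109, 0.0599]
orientation: [2.262, 2.18, -0.002]
force: [-1.1, -10.0, -1.1]
opening: 0.0257
gripper_force: 40.0
```

```bash
python3 -c "
from h import *
print(robot.close_job())"
```

```text
the job is handed in; nothing more can be done
None
```

I handed the job in at about 18.4 s with the pole seated in the large black clip, the jaw closed over it, and the gripper holding the rod at its second stop (about 110 mm, 40 N grip); `close_job()` gave no verdict.

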